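# Load the film reel and hold the tensioner back for threading

## Task

Get the coverslipper's film deck ready for threading: put the green film reel on the steel spindle so that it sits all the way down, and let go of it. Then push the blue sprung tensioner arm away from the reel until it is clearly past its ratchet click, and finish while still holding it back there with the gripper, because a colleague will thread the film; if released it springs back. Leave the slide box, the dropper bottle and the glass jar alone.

Things in the scene. Friction and masses are not known exactly. Their poses are not given: they have to be found in the camera images.
- deck: white film deck fixed to the desk, a plate 230 mm (x) by 280 mm (y), 20 mm thick; origin on the desk, z up; the plate spans x -95 to +135, y -140 to +140 mm. A grey housing stands 30 mm above it at x 103 to 133, y 25 to 135 mm, a small red pawl 20 mm above it at x 75 to 117, y 27 mm. It carries the spindle and the tensioner arm
- seat (a point): centre of the seat disc (44 mm across) at the foot of the upright steel spindle, 23 mm above the desk, at deck x 0, y +85 mm: the reel's underside rests here. The spindle is 15 mm in diameter and rises 38 mm above this point
- pivot (a point): vertical pivot axis of the tensioner arm, on the top face of the deck plate (20 mm above the desk), at deck x +75, y -20 mm
- roller (a point): centre of the top of the orange upright roller fixed on the free end of the blue tensioner arm; the roller is 20 mm in diameter and spans 32 to 80 mm above the desk, its axis 110 mm from the pivot. The blue arm is 18 mm wide, its top 32 mm above the desk. At joint 0 the arm points along the deck's -x and the roller is 54 mm clear of the flange of a reel on the spindle
- tensioner (a joint): angle of the tensioner arm about the pivot, rad: 0 at rest, grows counter-clockwise seen from above, the roller moving to the deck's -y, away from the spindle. Spring: 4 N at the roller at 0, 10 N at 0.6, 13 N at 0.8. The pawl rides up a tooth from 0.25 (up to 5 N more) and drops behind it (the click) by 0.50; hard stop 0.80. The click does not hold the arm
- reel: green film reel lying flat, origin at the centre of its underside, z up. Flanges 82 mm in diameter, the upper flange's top 28 mm above the underside; above it a round gripping collar 36 mm in outside diameter up to 52 mm. The bore through it is 21 mm in diameter. 85 to 160 g
- slide_box: blue slide box with a black seam and a white label, 100 mm by 85 mm by 32 mm high, loose; origin at the centre of its underside; leave alone
- dropper: small white dropper bottle with a red tip, 28 mm in diameter, 75 mm tall, loose; origin at the centre of its underside; leave alone
- jar: open glass jar 66 mm in diameter, 60 mm tall, loose; origin at the centre of its underside; leave alone
There are look-alikes about, which are no part of the job. Of the things shaped like the reel, the green one is meant.

How it is judged:
By the outcome, as a careful person would: the job done as asked, in the order asked, and still so for the second after the job is handed in, while the arm keeps its last pose, push and grip.
It also fails if it takes over 54 s, if anything falls off the work surface, if the arm or the gripper's body presses on something with over 40 N, if the wrist force passes 120 N, or if a joint passes its speed limit or range.

## Robot

A 6-joint arm with a two-finger parallel gripper is mounted at the origin on the work surface. World frame = base frame: x ahead of the robot, y to its left, z up, the work surface at z = 0. Lengths are in mm, angles in degrees, forces in N, time in s.
With the tool pointing down it reaches from about 350 to 850 mm from the base axis. Payload 8.1 kg.
Tool frame: the origin (TCP) lies midway between the tips of the shut fingers; the grasp point (between the pads) lies 19 mm behind it; z points along the fingers, y is the line along which they close (so a half turn about z gives the same grasp; the last joint's range is limited). The gripper opens to 85 mm and grips with 20 to 120 N. Pads are 22 mm wide; open, the fingers measure 114 mm over their backs; the gripper's body (76 mm by 85 mm) begins 54 mm behind the grasp point. The pads swing forward as they close: fully open they stand 13 mm farther back than shut.
Start: joints at [-78.69, 7.471, 85.268, -0, 87.261, -4.893], TCP at [167.448, -576.165, 231.292] pointing down, gripper open.
Joint ranges: [-169.43, 169.43], [-51.17, 129.36], [1.28, 143.12], [-76.62, 256.62], [0, 156.53], [-152.29, 152.29]. Speed limits (degrees/s): [136.94, 136.94, 159.86, 180, 180, 180].

## Interface

Orientations are given as [roll, pitch, yaw] about the fixed x, y, z axes, in that order (R = Rz(yaw) Ry(pitch) Rx(roll)).
In Python, from bench import r gives the robot as it stands.
- The arm moves only by the tool apply_moves, never from a script. Its argument "steps" is a list of rows, each a list of 7 numbers: the opening, from -1 (shut) to 1 (fully open), then the shift along the tool's x, y, z in mm, then the turn, a rotation vector about the tool's x, y, z in units of 5 degrees (1.0 is 5 degrees). A call has exactly 8 rows; each row shifts and turns the commanded pose from where the row before left it, along the tool's axes as they then stand; what a row does not reach is not made up. A row lasts 1/10 s, in which the tool goes at most 50 mm and 8.59 degrees, less where a joint would pass 70% of its speed; a pose out of reach is approached as far as the arm can. A call is refused whole if a number of a shift passes 50 or a number of a turn 1, either way. A call with a gripper value outside its range is refused whole. The fingers move at their own pace and stop on an object; "squeeze" is the grip in N (left out, the last holds). Time passes only in rows, so rows that do not move let the fingers close, or fill a call up. It gives the time, the measured TCP pose, the force, the opening and the grip force at its end, in the units of the state.
- r.sense(): the state, without advancing time (a new reading comes with each control period).
- r.snapshot(name): name is "side" or "top"; returns a dict with "color" (384x512x3 uint8, blue, green, red), "depth" (384x512 float32, mm along the optical axis (not along the pixel's ray), 0 where there is no reading), "mtx" (3x3 intrinsics, pixels), "T" (4x4, takes a point from camera to world coordinates). Camera axes: x right, y down, z forward; pixel columns grow to the right and rows downward; lengths in mm; the calibration is good to about 2 mm. A picture is of the moment at which its call begins.
- r.hand_in(): hands the job in; it is judged then, once.
The state is a dict: "time": time; "joint_pos": joint angles; "qd": joint speeds; "joint_efforts": joint torques, N m; "tool_pos": TCP position; "tcp_rot": TCP orientation; "ft_force": force on the tool from outside, world axes, zero at the start; "wrist_torque": the same for the moment, N m; "finger_gap": finger opening in mm; "grip_force": force on a finger pad.
Only numpy, scipy, OpenCV 4.12 (cv2) and the standard library are available. Lean on these libraries where they do the work, as an engineer would, in place of code of your own. Each camera call takes 0.05 s, during which the arm holds its last target. There are 200 camera calls.

## Working session

There is one attempt and no reset: what is moved stays moved. The work goes in short steps, Python scripts to look and compute and a tool call to move; the robot and the scene stay as the last step left them, time stands still between calls to the robot, and variables do not carry over. Pictures are saved under pics/ and viewed, at most 10 in all, crops included, and the job is handed in when it is done.

Besides the shell and the picture viewer there is one more tool, called after "Emit:" as a command line: name --pt "numbers of a row" for each row, then --argument value for the rest. apply_moves: Moves the arm, as the interface text tells. Its arguments: {"type":"object","properties":{"steps":{"type":"array"},"squeeze":{"type":"number"}},"required":["steps"]}

```bash
mkdir -p pics; ls; python3 - <<'E'
from bench import r
import cv2,numpy as np
for n in("top","side"):
    s=r.snapshot(n);cv2.imwrite(f"pics/{n}0.png",s["color"]);np.savez(f"{n}0.npz",**s);print(n,s["T"].round(3).tolist(),s["mtx"].tolist())
print(r.sense())
E
```

```text
pics
top [[0.052, -0.977, 0.207, 263.124], [-0.999, -0.052, 0.006, -42.125], [0.005, -0.207, -0.978, 1285.032], [0.0, 0.0, 0.0, 1.0]] [[486.5683476704343, 0.0, 248.96615345059897], [0.0, 486.5683476704343, 191.41635346538808], [0.0, 0.0, 1.0]]
side [[-0.937, -0.243, 0.251, 171.905], [-0.348, 0.69, -0.635, 769.58], [-0.019, -0.682, -0.731, 983.903], [0.0, 0.0, 0.0, 1.0]] [[471.978491528363, 0.0, 257.7926893250968], [0.0, 471.978491528363, 194.76299739268913], [0.0, 0.0, 1.0]]
{'time': 0.1, 'joint_pos': array([-7.86898769e+01,  7.51046667e+00,  8.53232149e+01,  6.81933661e-05,
        8.72617254e+01, -4.89383520e+00]), 'qd': array([ 0.01591226, -0.12833619, -0.04598779,  0.05920021, -0.08070215,
       -0.02334781]), 'joint_efforts': array([ 9.65095933e-04, -5.70953214e+01, -5.01941299e+01, -3.61366574e-04,
        8.18056025e-03, -2.22783029e-05]), 'tool_pos': array([ 167.35110815, -575.67339473,  230.35093007]), 'tcp_rot': array([-1.79904947e+02, -8.20699956e-03,  1.62039482e+01]), 'ft_force': array([-0.14324019, -0.00388926, -0.0125995 ]), 'wrist_torque': array([ 0.00289528, -0.06686703, -0.00409472]), 'grip_force': 0.0, 'finger_gap': 85.39678064062167}
```

View pics/top0.png

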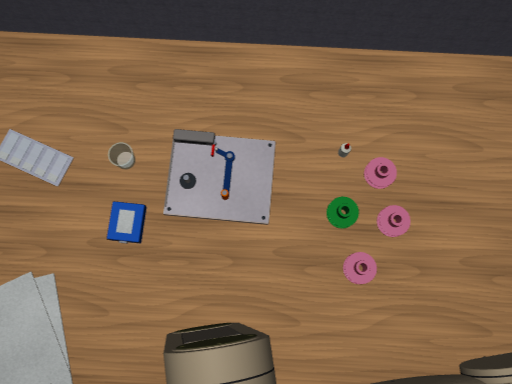

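View pics/side0.png

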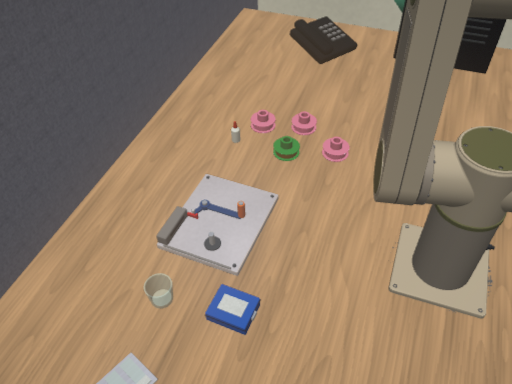

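Top view: the reel-shaped things are green at (343,212) and pink at (380,172), (394,221) and (360,268). The green one at (343,212) is the one meant. The spindle is at (188,181), the pivot at (230,157), the orange roller at (225,194) and the dropper at (345,149). I'll measure these and make the confirming crop.

```bash
cat > h.py <<'E'
import cv2,numpy as np
def cloud(s):
    d=s["depth"];v,u=np.indices(d.shape);K=s["mtx"]
    p=np.stack([(u-K[0,2])/K[0,0]*d,(v-K[1,2])/K[1,1]*d,d],-1)
    return p@s["T"][:3,:3].T+s["T"][:3,3]
def pix2z(s,u,v,z):
    K=s["mtx"];ray=s["T"][:3,:3]@np.array([(u-K[0,2])/K[0,0],(v-K[1,2])/K[1,1],1]);o=s["T"][:3,3]
    return o+ray*(z-o[2])/ray[2]
def circ(P,R):
    from scipy.optimize import least_squares
    return least_squares(lambda c:np.hypot(*(P-c).T)-R,P.mean(0),loss="soft_l1").x
def green(s):
    hsv=cv2.cvtColor(s["color"],cv2.COLOR_BGR2HSV);m=cv2.inRange(hsv,(45,100,40),(80,255,255))
    n,l,st,c=cv2.connectedComponentsWithStats(m)
    return l==1+st[1:,4].argmax()
E
python3 - <<'E'
from h import *
for n in("top","side"):
    s=dict(np.load(f"{n}0.npz"));P=cloud(s);img=s["color"];hsv=cv2.cvtColor(img,cv2.COLOR_BGR2HSV)
    m=green(s);Q=P[m];print(n,"green px",m.sum(),"z pct",np.percentile(Q[:,2],[1,25,50,75,99]).round(1))
    F=Q[(Q[:,2]>22)&(Q[:,2]<34)];C=Q[Q[:,2]>46]
    for nm,A in(("flange",F),("collar",C)):
        if len(A)>5:
            (c,rad)=cv2.minEnclosingCircle(A[:,:2].astype(np.float32));print(nm,len(A),np.round(c,1),round(rad,1),A[:,2].mean().round(1))
    # deck plate: near z=20, low saturation
    pl=(abs(P[...,2]-20)<6)&(hsv[...,1]<60)&(s["depth"]>0)
    k,l,st,c=cv2.connectedComponentsWithStats(pl.astype(np.uint8));b=1+st[1:,4].argmax()
    A=P[l==b];rc=cv2.minAreaRect(A[:,:2].astype(np.float32));print("deck",rc,A[:,2].mean(),cv2.boxPoints(rc).round(1).tolist())
    # orange
    m=cv2.inRange(hsv,(5,120,80),(14,255,255))>0
    A=P[m&(P[...,2]>72)&(P[...,2]<90)];print("roller top",len(A),A.mean(0).round(1) if len(A) else 0)
    dc=np.array(rc[0])
    A=P[(P[...,2]>40)&(P[...,2]<66)&(hsv[...,1]<70)&(np.hypot(P[...,0]-dc[0],P[...,1]-dc[1])<110)];print("spindle/hous",len(A))
    A=A[A[:,2]>54];print(A.mean(0) if len(A) else 0, A.round(0).tolist()[:12])
t=dict(np.load("top0.npz"))["color"];s=dict(np.load("side0.npz"))["color"]
a=cv2.resize(t[130:290,305:425],None,fx=3,fy=3,interpolation=2);b=cv2.resize(t[120:230,155:285],None,fx=3,fy=3,interpolation=2)
o=np.zeros((480,760,3),np.uint8);o[:,:360]=a;o[:330,365:755]=b;cv2.imwrite("pics/crop.png",o)
E
```

```text
top green px 749 z pct [-1.4 25.7 27.9 30.5 55.2]
flange 567 [ 489.5 -282.1] 41.1 27.7
collar 100 [ 380.7 -169.9] 173.6 88.0
deck ((568.182861328125, 45.87638854980469), (278.5750732421875, 230.4368896484375), 87.61540985107422) 19.479813710958652 [[447.29998779296875, -88.5], [677.5, -98.0999984741211], [689.0999755859375, 180.1999969482422], [458.8999938964844, 189.8000030517578]]
roller top 26 [512.2  28.2  78.9]
spindle/hous 163
[559.37121626 127.2843656   59.68842012] [[671.0, 74.0, 55.0], [663.0, 70.0, 54.0], [557.0, 136.0, 60.0], [559.0, 134.0, 55.0], [556.0, 130.0, 65.0], [558.0, 128.0, 60.0], [554.0, 138.0, 62.0], [555.0, 136.0, 57.0], [555.0, 133.0, 60.0], [555.0, 130.0, 58.0], [555.0, 128.0, 60.0], [551.0, 137.0, 61.0]]
side green px 425 z pct [ 1.2 27.3 30.2 33.8 56. ]
flange 245 [ 489.7 -281.3] 40.6 29.9
collar 68 [333.8 235.6] 558.0 65.5
deck ((568.7257080078125, 44.56221008300781), (286.3797607421875, 229.1988525390625), 87.52476501464844) 21.477482516265816 [[448.0, -93.5], [677.0, -103.4000015258789], [689.4000244140625, 182.6999969482422], [460.3999938964844, 192.60000610351562]]
roller top 30 [540.1 -29.7  77.8]
spindle/hous 166
[565.84579104 121.3788637   59.99553077] [[669.0, 79.0, 54.0], [665.0, 79.0, 56.0], [659.0, 75.0, 54.0], [522.0, 33.0, 61.0], [523.0, 32.0, 55.0], [667.0, 87.0, 56.0], [663.0, 89.0, 56.0], [558.0, 129.0, 63.0], [557.0, 127.0, 61.0], [554.0, 126.0, 61.0], [553.0, 125.0, 60.0], [560.0, 132.0, 61.0]]
```

View pics/crop.png

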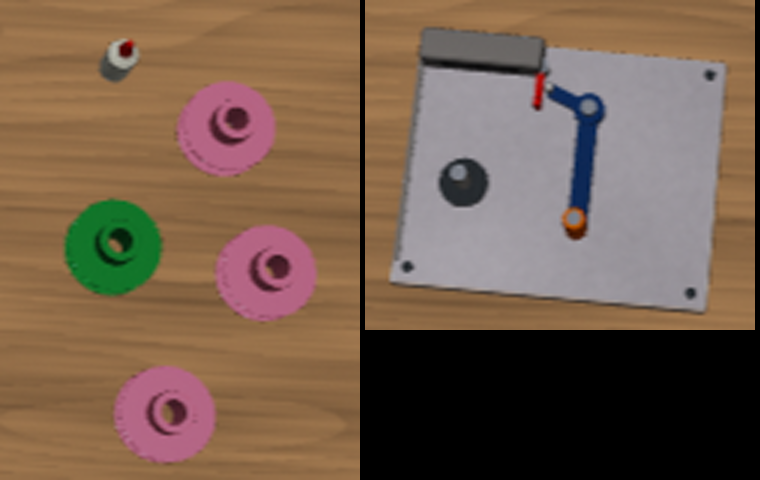

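The crop shows the green reel alone at crop pixel (113,246), with a clear bore. The deck has a dark seat disc at (463,182) and the roller top at (574,215). The pink ones are look-alikes, so I'm going for green. First I turn to yaw 0 and travel.

Emit:
apply_moves --pt "1 0 0 0 0 0 0.81" --pt "1 0 0 0 0 0 0.81" --pt "1 0 0 0 0 0 0.81" --pt "1 0 0 0 0 0 0.81" --pt "1 40 -37 0 0 0 0" --pt "1 40 -37 0 0 0 0" --pt "1 40 -37 0 0 0 0" --pt "1 40 -37 0 0 0 0" --squeeze 40

```text
time: 0.9
tool_pos: [315.1, -438.7, 230.8]
tcp_rot: [-180.0, 0.0, -0.0]
ft_force: [0.6, -0.9, -0.2]
finger_gap: 85.6
grip_force: 0.0
```

```bash
python3 - <<'E'
from h import *
for n,(su,sv) in(("top",(0,0)),("side",(0,0))):
    s=dict(np.load(f"{n}0.npz"));P=cloud(s);img=s["color"];hsv=cv2.cvtColor(img,cv2.COLOR_BGR2HSV)
    D=np.hypot(P[...,0]-553,P[...,1]-131)
    m=(hsv[...,2]<95)&(D<40)&(P[...,2]<32);Q=P[m];c,rad=cv2.minEnclosingCircle(Q[:,:2].astype(np.float32))
    print(n,"seat",m.sum(),c,rad,Q.mean(0).round(1))
    v,u=np.nonzero(m);print(u.min(),u.max(),v.min(),v.max(),"at z23:",pix2z(s,(u.min()+u.max())/2,(v.min()+v.max())/2,23).round(1))
    v,u=np.nonzero((abs(P[...,2]-60)<8)&(D<20));print("spindle top px",len(u), pix2z(s,u.mean(),v.mean(),59).round(1))
    m=cv2.inRange(hsv,(3,100,60),(16,255,255))>0
    A=m&(np.hypot(P[...,0]-523,P[...,1]-31)<35)&(P[...,2]>72);v,u=np.nonzero(A);print("roller",len(u),P[A].mean(0).round(1),pix2z(s,u.mean(),v.mean(),79).round(1))
    m=green(s);v,u=np.nonzero(m);P2=P[m];k=P2[:,2]>44;k&=P2[:,2]<60;print("collar",P2[k].mean(0).round(1))
E
```

```text
top seat 166 (552.0262451171875, 130.52383422851562) 22.321964263916016 [550.5 129.7  22.2]
180 195 173 188 at z23: [551.6 130.4  23. ]
spindle top px 28 [551.5 131.3  59. ]
roller 30 [512.   28.3  79.2] [512.   28.3  79. ]
collar [ 489.2 -282.1   50.8]
side seat 110 (551.3633422851562, 133.25267028808594) 20.018218994140625 [549.5 135.7  24.3]
205 220 238 249 at z23: [551.3 132.4  23. ]
spindle top px 33 [553.2 132.8  59. ]
roller 28 [510.8  33.1  78.7] [510.7  33.3  79. ]
collar [ 490.1 -280.3   51.1]
```

Emit:
apply_moves --pt "1 40 -37 0 0 0 0" --pt "1 40 -37 0 0 0 0" --pt "1 40 -37 0 0 0 0" --pt "1 42 -35.5 0 0 0 0" --pt "1 0 0 30 0 0 0" --pt "1 0 0 30 0 0 0" --pt "1 0 0 30 0 0 0" --pt "1 0 0 0 0 0 0"

```text
time: 1.7
tool_pos: [459.7, -303.6, 135.8]
tcp_rot: [-179.7, 0.4, 0.0]
ft_force: [-1.5, 0.7, -1.1]
finger_gap: 85.9
grip_force: 0.0
```

Emit:
apply_moves --pt "1 0 0 0 0 0 0" --pt "1 0 0 0 0 0 0" --pt "1 0 0 0 0 0 0" --pt "1 0 0 0 0 0 0" --pt "1 0 0 0 0 0 0" --pt "1 0 0 0 0 0 0" --pt "1 0 0 0 0 0 0" --pt "1 0 0 0 0 0 0"

```text
time: 2.5
tool_pos: [462.5, -306.2, 141.3]
tcp_rot: [-180.0, 0.0, 0.0]
ft_force: [-0.3, 0.3, 0.4]
finger_gap: 85.4
grip_force: 0.0
```

Emit:
apply_moves --pt "1 13.5 -12 0 0 0 0" --pt "1 13.5 -12.3 0 0 0 0" --pt "1 0 0 20 0 0 0" --pt "1 0 0 20 0 0 0" --pt "1 0 0 20 0 0 0" --pt "1 0 0 10 0 0 0" --pt "1 0 0 0 0 0 0" --pt "1 0 0 0 0 0 0"

```text
time: 3.3
tool_pos: [489.8, -282.1, 71.9]
tcp_rot: [180.0, -0.0, -0.0]
ft_force: [0.3, 0.1, -0.0]
finger_gap: 85.2
grip_force: 0.0
```

Emit:
apply_moves --pt "1 0 0 14 0 0 0" --pt "1 0 0 14 0 0 0" --pt "1 0 0 12 0 0 0" --pt "1 0 0 0 0 0 0" --pt "1 0 0 0 0 0 0" --pt "-0.5 0 0 0 0 0 0" --pt "-0.5 0 0 0 0 0 0" --pt "-0.5 0 0 0 0 0 0"

```text
time: 4.1
tool_pos: [490.0, -282.2, 31.9]
tcp_rot: [180.0, -0.1, 0.0]
ft_force: [-0.1, 0.7, 0.9]
finger_gap: 43.7
grip_force: 0.0
```

Emit:
apply_moves --pt "-0.8 0 0 0 0 0 0" --pt "-0.8 0 0 0 0 0 0" --pt "-0.8 0 0 0 0 0 0" --pt "-0.8 0 0 0 0 0 0" --pt "-0.8 0 0 0 0 0 0" --pt "-0.8 0 0 0 0 0 0" --pt "-0.8 0 0 0 0 0 0" --pt "-0.8 0 0 0 0 0 0"

```text
time: 4.9
tool_pos: [490.0, -282.3, 32.1]
tcp_rot: [180.0, -0.1, 0.0]
ft_force: [-1.4, 1.1, 5.9]
finger_gap: 34.5
grip_force: 40.1
```

Emit:
apply_moves --pt "-0.8 0 0 -10 0 0 0" --pt "-0.8 0 0 -20 0 0 0" --pt "-0.8 0 0 -20 0 0 0" --pt "-0.8 0 0 -20 0 0 0" --pt "-0.8 0 0 -20 0 0 0" --pt "-0.8 0 0 -20 0 0 0" --pt "-0.8 0 0 -10 0 0 0" --pt "-0.8 0 0 0 0 0 0"

```text
time: 5.7
tool_pos: [490.4, -282.5, 153.2]
tcp_rot: [179.9, -0.1, 0.0]
ft_force: [0.8, -0.3, -2.1]
finger_gap: 34.6
grip_force: 40.2
```

Emit:
apply_moves --pt "-0.8 0 0 0 0 0 0" --pt "-0.8 4 -25 0 0 0 0" --pt "-0.8 4 -25 0 0 0 0" --pt "-0.8 4 -25 0 0 0 0" --pt "-0.8 4 -25 0 0 0 0" --pt "-0.8 4 -25 0 0 0 0" --pt "-0.8 4 -25 0 0 0 0" --pt "-0.8 4 -25 0 0 0 0"

```text
time: 6.5
tool_pos: [516.6, -105.6, 149.5]
tcp_rot: [-180.0, 0.2, -0.0]
ft_force: [0.5, 0.0, -1.2]
finger_gap: 34.7
grip_force: 40.3
```

Emit:
apply_moves --pt "-0.8 4 -25 0 0 0 0" --pt "-0.8 4 -25 0 0 0 0" --pt "-0.8 4 -25 0 0 0 0" --pt "-0.8 4 -25 0 0 0 0" --pt "-0.8 4 -25 0 0 0 0" --pt "-0.8 4 -25 0 0 0 0" --pt "-0.8 4 -25 0 0 0 0" --pt "-0.8 0 0 0 0 0 0"

```text
time: 7.3
tool_pos: [544.6, 70.8, 149.5]
tcp_rot: [-179.9, 0.2, 0.2]
ft_force: [0.5, -0.2, -1.0]
finger_gap: 34.7
grip_force: 40.3
```

Emit:
apply_moves --pt "-0.8 3 -21 0 0 0 0" --pt "-0.8 3 -21 0 0 0 0" --pt "-0.8 0 -21 0 0 0 0" --pt "-0.8 0 0 15 0 0 0" --pt "-0.8 0 0 15 0 0 0" --pt "-0.8 0 0 10 0 0 0" --pt "-0.8 0 0 0 0 0 0" --pt "-0.8 0 0 0 0 0 0"

```text
time: 8.1
tool_pos: [551.1, 130.3, 110.6]
tcp_rot: [180.0, 0.1, -0.1]
ft_force: [0.3, 0.1, -1.7]
finger_gap: 34.8
grip_force: 40.4
```

```bash
cat > look.py <<'E'
import sys
from h import *
from bench import r
tag=sys.argv[1];out=[]
st=r.sense();print("tcp",st["tool_pos"].round(1),st["ft_force"].round(1))
for n in("top","side"):
    s=r.snapshot(n);np.savez(f"{n}{tag}.npz",**s);P=cloud(s);m=green(s);Q=P[m]
    print(n,m.sum(),"z",np.percentile(Q[:,2],[2,20,50,80,98]).round(1),"mean",Q.mean(0).round(1))
    v,u=np.nonzero(m);print(" bbox",u.min(),u.max(),v.min(),v.max())
    F=Q[abs(Q[:,2]-np.percentile(Q[:,2],50))<5];print(" minEncl",cv2.minEnclosingCircle(F[:,:2].astype(np.float32)))
    u0,v0=(135,105) if n=="top" else (140,130)
    out.append(cv2.resize(s["color"][v0:v0+150,u0:u0+150],(390,390),interpolation=2))
cv2.imwrite(f"pics/{tag}.png",np.hstack(out))
E
python3 look.py a
```

```text
tcp [551.1 130.3 110.6] [ 0.3  0.1 -1.7]
top 170 z [ 80.8 103.9 106.8 111.2 560.6] mean [523.2 142.7 133.3]
 bbox 169 182 173 190
 minEncl ((528.2058715820312, 149.71315002441406), 24.92538833618164)
side 494 z [ 81.6  86.  108.2 110.5 133.8] mean [538.2 144.1 110.5]
 bbox 194 226 210 240
 minEncl ((549.2902221679688, 129.6659393310547), 41.11085891723633)
```

View pics/a.png

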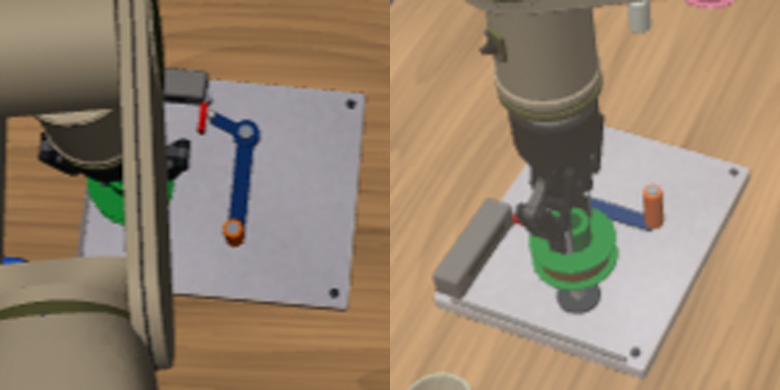

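The reel hangs level above the seat; the spindle foot is visible in the side crop at (578,295). I'm shifting slightly and lowering while watching the force.

Emit:
apply_moves --pt "-0.8 1.2 -0.8 0 0 0 0" --pt "-0.8 0 0 4 0 0 0" --pt "-0.8 0 0 4 0 0 0" --pt "-0.8 0 0 4 0 0 0" --pt "-0.8 0 0 4 0 0 0" --pt "-0.8 0 0 3 0 0 0" --pt "-0.8 0 0 3 0 0 0" --pt "-0.8 0 0 0 0 0 0"

```text
time: 9.0
tool_pos: [552.3, 131.9, 88.6]
tcp_rot: [180.0, 0.1, 0.0]
ft_force: [0.2, -0.4, -1.4]
finger_gap: 35.0
grip_force: 40.4
```

Emit:
apply_moves --pt "-0.8 0 0 4 0 0 0" --pt "-0.8 0 0 4 0 0 0" --pt "-0.8 0 0 4 0 0 0" --pt "-0.8 0 0 4 0 0 0" --pt "-0.8 0 0 4 0 0 0" --pt "-0.8 0 0 4 0 0 0" --pt "-0.8 0 0 4 0 0 0" --pt "-0.8 0 0 0 0 0 0"

```text
time: 9.8
tool_pos: [552.2, 131.8, 60.4]
tcp_rot: [180.0, 0.1, -0.0]
ft_force: [-1.3, 0.2, -0.9]
finger_gap: 34.8
grip_force: 40.4
```

Emit:
apply_moves --pt "-0.8 0 0 1 0 0 0" --pt "-0.8 0 0 1 0 0 0" --pt "-0.8 0 0 1 0 0 0" --pt "-0.8 0 0 1 0 0 0" --pt "-0.8 0 0 1 0 0 0" --pt "-0.8 0 0 0.5 0 0 0" --pt "-0.8 0 0 0 0 0 0" --pt "-0.8 0 0 0 0 0 0"

```text
time: 10.6
tool_pos: [552.7, 131.9, 55.8]
tcp_rot: [180.0, 0.0, 0.0]
ft_force: [0.7, -0.7, -1.3]
finger_gap: 35.1
grip_force: 40.4
```

Emit:
apply_moves --pt "-0.8 0 0 0.5 0 0 0" --pt "-0.8 0 0 0.5 0 0 0" --pt "-0.8 0 0 0.5 0 0 0" --pt "-0.8 0 0 0 0 0 0" --pt "-0.8 0 0 0 0 0 0" --pt "-0.8 0 0 0 0 0 0" --pt "-0.8 0 0 0 0 0 0" --pt "-0.8 0 0 0 0 0 0"

```text
time: 11.4
tool_pos: [553.0, 132.0, 55.2]
tcp_rot: [-180.0, -0.0, 0.0]
ft_force: [-3.4, -0.3, 6.0]
finger_gap: 34.9
grip_force: 41.1
```

Contact at 55.2 matches seated (23 + 32). Releasing and retreating upward.

Emit:
apply_moves --pt "0.3 0 0 0 0 0 0" --pt "0.3 0 0 0 0 0 0" --pt "0.3 0 0 0 0 0 0" --pt "0.3 0 0 0 0 0 0" --pt "0.3 0 0 -5 0 0 0" --pt "0.3 0 0 -20 0 0 0" --pt "0.3 0 0 -20 0 0 0" --pt "0.3 0 0 -20 0 0 0"

```text
time: 12.2
tool_pos: [552.7, 131.9, 120.3]
tcp_rot: [-180.0, 0.0, 0.0]
ft_force: [0.7, -0.4, 0.2]
finger_gap: 55.4
grip_force: 0.0
```

Emit:
apply_moves --pt "0.3 0 0 -15 0 0 0" --pt "0.3 -5 20 0 0 0 0" --pt "0.3 -6 20 0 0 0 0" --pt "0.3 -6 20 0 0 0 0" --pt "0.3 -6 20 0 0 0 0" --pt "0.3 -7 15 0 0 0 0" --pt "0.3 -7 8 0 0 0 0" --pt "0.3 0 0 0 0 0 0"

```text
time: 13.0
tool_pos: [515.0, 28.2, 134.3]
tcp_rot: [-180.0, 0.0, -0.1]
ft_force: [0.0, 0.4, -0.1]
finger_gap: 55.6
grip_force: 0.0
```

```bash
python3 look.py b
```

```text
tcp [515.   28.2 134.3] [ 0.   0.4 -0.1]
top 289 z [ 21.6  47.   51.1  72.4 284.2] mean [536.9 117.2  70.6]
 bbox 182 200 165 194
 minEncl ((548.9461669921875, 121.85636901855469), 38.51364517211914)
side 575 z [24.8 49.8 52.3 54.7 78.7] mean [545.6 143.8  58. ]
 bbox 196 227 225 254
 minEncl ((553.0847778320312, 132.64735412597656), 40.26815414428711)
```

View pics/b.png

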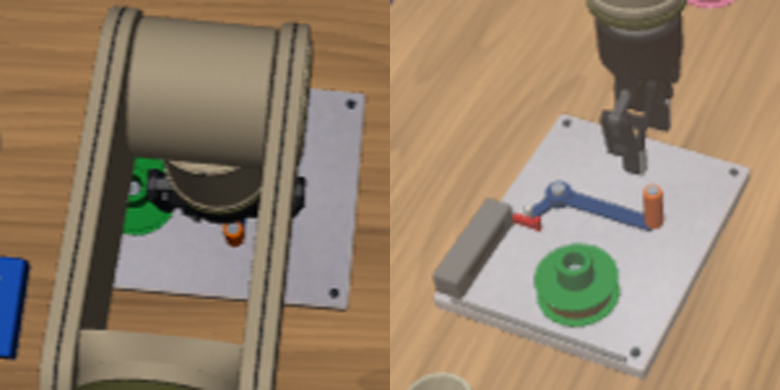

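The reel is flat on the seat: its flange top is at about 51 mm and the spindle sits in the bore at side crop (575,262). Next, the roller at side crop (653,190).

Emit:
apply_moves --pt "0.3 -2.5 -1 0 0 0 0" --pt "0.3 0 0 20 0 0 0" --pt "0.3 0 0 20 0 0 0" --pt "0.3 0 0 18 0 0 0" --pt "0.3 0 0 15 0 0 0" --pt "0.3 0 0 10 0 0 0" --pt "0.3 0 0 5 0 0 0" --pt "0.3 0 0 0 0 0 0"

```text
time: 13.9
tool_pos: [513.0, 30.0, 45.8]
tcp_rot: [-180.0, 0.1, 0.0]
ft_force: [0.1, -0.6, 0.0]
finger_gap: 55.6
grip_force: 0.0
```

Emit:
apply_moves --pt "-1 0 0 0 0 0 0" --pt "-1 0 0 0 0 0 0" --pt "-1 0 0 0 0 0 0" --pt "-1 0 0 0 0 0 0" --pt "-1 0 0 0 0 0 0" --pt "-1 0 0 0 0 0 0" --pt "-1 0 0 0 0 0 0" --pt "-1 0 0 0 0 0 0" --squeeze 60

```text
time: 14.7
tool_pos: [513.9, 29.4, 47.3]
tcp_rot: [180.0, -0.1, -0.0]
ft_force: [-1.5, -3.2, 7.1]
finger_gap: 18.2
grip_force: 58.4
```

Emit:
apply_moves --pt "-1 -0.1 4.8 0 0 0 -0.5" --pt "-1 -0.1 4.8 0 0 0 -0.5" --pt "-1 -0.1 4.8 0 0 0 -0.5" --pt "-1 -0.1 4.8 0 0 0 -0.5" --pt "-1 -0.1 4.8 0 0 0 -0.5" --pt "-1 -0.1 4.8 0 0 0 -0.5" --pt "-1 -0.1 4.8 0 0 0 -0.5" --pt "-1 -0.1 4.8 0 0 0 -0.5"

```text
time: 15.5
tool_pos: [518.4, -6.4, 47.2]
tcp_rot: [-179.8, -0.1, 20.1]
ft_force: [-6.0, 11.7, 11.8]
finger_gap: 18.3
grip_force: 59.2
```

Emit:
apply_moves --pt "-1 -0.1 4.8 0 0 0 -0.5" --pt "-1 -0.1 4.8 0 0 0 -0.5" --pt "-1 -0.1 4.8 0 0 0 -0.5" --pt "-1 -0.1 4.8 0 0 0 -0.5" --pt "-1 -0.1 4.8 0 0 0 -0.5" --pt "-1 -0.1 4.8 0 0 0 -0.5" --pt "-1 -0.1 4.8 0 0 0 -0.5" --pt "-1 0 0 0 0 0 0"

```text
time: 16.3
tool_pos: [532.9, -37.3, 47.2]
tcp_rot: [-179.9, -0.0, 37.6]
ft_force: [-8.3, 4.9, 12.4]
finger_gap: 18.1
grip_force: 59.2
```

```bash
python3 look.py c; python3 - <<'E'
from h import *
from bench import r
t=r.sense()["tool_pos"][:2]-[622.4,23.2];print(np.hypot(*t),(np.arctan2(t[1],t[0])-np.deg2rad(177.6))%(2*np.pi))
E
```

```text
tcp [532.9 -37.3  47.2] [-8.3  4.9 12.4]
top 733 z [22.8 48.3 50.9 54.9 79.2] mean [545.6 126.6  68.2]
 bbox 172 202 163 194
 minEncl ((552.2327880859375, 131.126953125), 40.900638580322266)
side 572 z [25.6 49.3 52.1 54.9 78.6] mean [545.4 143.7  57.8]
 bbox 196 227 225 254
 minEncl ((553.7880859375, 132.16233825683594), 40.101722717285156)
107.95730325403935 0.6347107391967128
```

View pics/c.png

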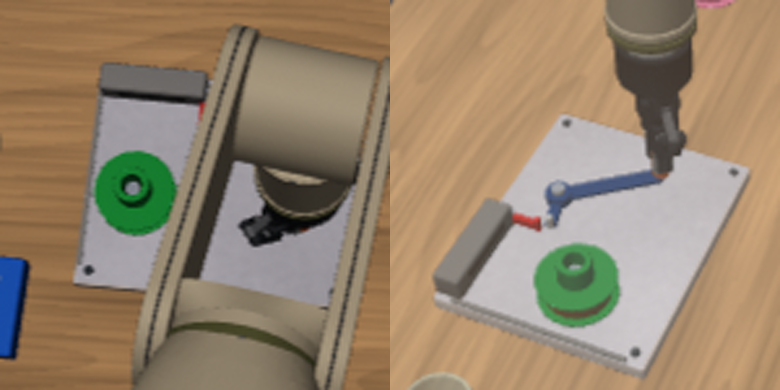

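The roller is held by the fingers at about 0.63 rad, and the arm's tail has passed the pawl (side crop (548,222)). The reel is still seated at (575,285). I'll nudge it a little more, let it settle, then hand in.

Emit:
apply_moves --pt "-1 -0.1 4 0 0 0 -0.4" --pt "-1 0 0 0 0 0 0" --pt "-1 0 0 0 0 0 0" --pt "-1 0 0 0 0 0 0" --pt "-1 0 0 0 0 0 0" --pt "-1 0 0 0 0 0 0" --pt "-1 0 0 0 0 0 0" --pt "-1 0 0 0 0 0 0"

```text
time: 17.2
tool_pos: [535.1, -40.2, 47.2]
tcp_rot: [-179.9, -0.0, 39.5]
ft_force: [-8.1, 4.1, 11.9]
finger_gap: 18.8
grip_force: 59.2
```

```bash
python3 - <<'E'
from bench import r
import numpy as np
s=r.sense();t=s["tool_pos"][:2]-[622.4,23.2];a=(np.arctan2(t[1],t[0])-np.deg2rad(177.6))%(2*np.pi)
print(a,s["ft_force"],s["grip_force"],s["finger_gap"])
if .58<a<.74 and s["grip_force"]>30: print(r.hand_in())
E
```

```text
0.6699565161299219 [-8.12058332  4.08766755 11.85774915] 59.23128604888916 18.77402825387193
the job is handed in; nothing more can be done
None
```

The green reel is seated fully down on the spindle and released, and the gripper is holding the tensioner arm back at about 0.67 rad, past the click at 0.50; I handed the job in at about 17 s.

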